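# Clamp the nozzle and hold the gauge arm at its mark

## Robot

A 6-joint arm with a two-finger parallel gripper is mounted at the origin on the work surface. World frame = base frame: x ahead of the robot, y to its left, z up, the work surface at z = 0. Lengths are in m, angles in rad, forces in N, time in s.
With the tool pointing down it reaches from about 0.375 to 0.9 m from the base axis. Payload 3.1 kg.
Tool frame: the origin (TCP) lies between the finger pads; the fingertips stand 22 mm ahead of it and the grasp point (between the pads) lies 3 mm ahead of it; z points along the fingers, y is the line along which they close (so a half turn about z gives the same grasp; the last joint's range is limited). The gripper opens to 87 mm and grips with 3 to 60 N. Pads are 19 mm wide; open, the fingers measure 117 mm over their backs; the gripper's body (75 mm by 190 mm) begins 51 mm behind the grasp point.
Start: joints at [-1.381, 0.527, 1.433, -0, 1.181, -0.178], TCP at [0.225, -0.583, 0.245] pointing down, gripper open.
Joint ranges: [-3.08, 3.08], [-0.75, 2.2], [0.22, 2.44], [-1.43, 4.57], [0, 2.65], [-2.85, 2.85]. Speed limits (rad/s): [2.79, 2.79, 3.14, 3.14, 3.14, 3.14].

## Interface

Orientations are given as a unit quaternion [x, y, z, w].
In Python, from rig import get_obs, camera, get_calibration, hand_in, cut_out gives the robot as it stands.
- The arm moves only by the shell command python3 -m inch 'ROWS' [OPENING] [FORCE]. ROWS is JSON, one flat list of numbers, 6 for each row, row after row: the shift along the tool's x, y, z scaled (see below), then the turn, a rotation vector about the tool's x, y, z scaled (see below). A call has 1 to 20 rows; each row is the pose to reach, as a shift and turn from the pose commanded when the call began, along the tool's axes at that moment; what a row does not reach only later rows make up. The controller multiplies each number of a shift by 0.08 m and each number of a turn by 90 degrees. A row lasts 1/12 s, in which the tool goes at most 41.7 mm and 7.16 degrees, less where a joint would pass 70% of its speed; a pose out of reach is approached as far as the arm can. A call with a number of a shift or a turn outside -1 to 1 is refused whole. A call with a gripper value outside its range is refused whole. OPENING is the finger opening in mm, from 0 to 87, set as the call begins (- or left out, the last holds). The fingers move at their own pace and stop on an object; FORCE is the grip in N (left out, the last holds). Time passes only in rows, so rows that repeat a pose let the fingers close. It gives the time, the measured TCP pose, the force, the opening and the grip force at its end, in the units of the state.
- get_obs(): the state, without advancing time (a new reading comes with each control period).
- camera(name): name is "scene" or "top"; returns the picture (480x640x3 uint8, red, green, blue); there is no depth.
- get_calibration(name): a dict with "vertical_fov" (degrees; the focal length in pixels is half the picture's height over the tangent of half this angle, whatever the lens; pixels are square), "cx", "cy" (the principal point, pixels), "T" (4x4, takes a point from camera to world coordinates). Camera axes: x right, y down, z forward; pixel columns grow to the right and rows downward; lengths in m; the calibration is good to about 2 mm. A picture is of the moment at which its call begins. get_calibration takes no time and is no camera call.
- hand_in(): hands the job in; it is judged then, once.
Trained networks look in the newest picture that a camera, given by its name, has taken for a name from the list of things; names that differ only in an ending like _2 or _b are one class to them, and where a whole thing is asked for, a point or a joint stands for the part that bears it (a point fixed in the world has none). Each returns a list of dicts, best first, with "conf" (0 to 1); they miss things now and then, are a little off and sometimes report something else, mostly with a low value. They report only what shows in the picture. A call takes as long as a camera call.
- cut_out(camera, thing): "region" (480x640 bool, what is visible of it) and "bbox" ([left, top, right, bottom] in pixels, round what is visible of it).
The state is a dict: "time": time; "q": joint angles; "joint_velocities": joint speeds; "joint_torque": joint torques, N m; "position": TCP position; "tool_rot": TCP orientation; "ft_force": force on the tool from outside, world axes, zero at the start; "moment": the same for the moment, N m; "grip_width": finger opening in m; "grip_force": force on a finger pad.
Only numpy, scipy, OpenCV 4.12 (cv2) and the standard library are available. Lean on these libraries where they do the work, as an engineer would, in place of code of your own. Each camera call takes 0.05 s, during which the arm holds its last target. There are 200 camera calls.

## Task

Get the brass nozzle ready for its bore check: first press the sprung hold-down lever over it down until the detent clicks and keeps it down. Then squeeze the lock button into the head of the telescoping gauge arm, draw the arm out until its pointer stands at the long mark of the scale, and finish while still holding it there with the button squeezed in, since the arm springs back if let go. Leave the nozzle lying in its cradle and the other things in the tray where they are.

Things in the scene. Friction and masses are not known exactly. Their poses are not given: they have to be found in the camera images.
- fixture: Gauge fixture, fixed: dark steel base plate 200 x 325 x 10 mm on the tray (floor 3 mm thick, rim 12 mm high). Origin in the plate's underside on the line of the telescoping arm; plate spans own x -125 to +75, y -150 to +175 mm. Own +y: the way the gauge arm extends; own -x: the way the lever reaches; z up. All 'own' figures here are in this frame
- lever (a joint): Sprung hold-down lever, hinge angle in rad: 0 raised (start), 0.55 fully down at its stop. A spring raises it. Pushing the pad down takes about 1 to 2 N at first and about 5 N to get past the spring ball a little over midway; pushed to its stop and let go, it stays down at about 0.53
- lever_pad (a point): Middle of the upper face of the lever's press pad, a black rubber block 34 mm (along the lever) x 30 x 10 mm on its free end, 122 mm from the hinge. Raised (start): about own x -141, z 128 mm, sloping 0.55 rad down toward the hinge; fully down: level, at own x -162, y -80, z 65 mm; an arc about the hinge between
- gauge_head: Aluminium head on the outer end of the telescoping arm: upright block 28 mm (own x) x 26 mm (own y), bottom at own z 14, top at 96 mm. Origin: its middle at gripping height, own z 76; axes as the fixture's. Lock button on its +x face; -x face plain. A low crossbar (own z 14 to 20, 18 mm to +y of the origin) bears the pointer at +x and a sighting disc at -x (100 mm out, top at z 41)
- gauge_arm (a joint): Extension of the telescoping arm, m: 0 fully in (start, locked by the catch), up to 0.13 m, growing along the fixture's +y. A light spring (2 to 4 N) draws it back in
- lock_button (a joint): Lock button, m: 0 out (start), 0.006 fully in. It moves along own -x into the head against a spring, 4 N at first and 8.5 N fully in. The arm is free to extend while the button is in by more than 0.004
- button_face (a point): Middle of the lock button's outer face: black upright plate 18 mm wide (own y), 36 mm tall, 8 mm proud of the head's +x face when out, 2 mm when fully in, at the height of the head's origin. Head and button together are 36 mm wide, 30 mm when squeezed fully in
- pointer (a point): Tip of the pointer, the +x end of the crossbar (x +50, y +18, z 17 mm from the foot of the head); it moves with the head, just over the scale
- mark (a point): Middle of the long mark on the scale, a bright steel plate 30 x 110 x 2 mm on the base plate beside the arm's path. It is a black line 3 mm wide across the whole plate (along own x), with a dark steel diamond block at its outer end; the other marks are short, 10 mm apart. At the start it is 50 to 100 mm ahead of the pointer; the pointer is at the mark when both have the same own y
- nozzle: Brass garden nozzle, 93 mm long, 30 mm across its rims, 0.16 kg, lying loose in the fixture's cradle under the lever, tip toward own +y. Origin below the middle of its butt end
- nozzle_b: Loose brass nozzle standing on its butt, 93 mm tall, 30 mm across; origin at the centre of its underside; leave alone
- nozzle_c: Another such standing nozzle; leave alone
- washer: Bronze flange washer lying flat, 44 mm across, 6 mm thick; leave alone
- micrometer: Black thread micrometer lying flat, about 140 x 40 x 18 mm; leave alone
- catch_lug (a point): Top middle of the steel catch lug (10 x 8 mm, own x 18 to 28, y 5 to 13, top at z 46 mm) beside the head's start place; the button's tongue hooks behind it. A grey sleeve 26 mm wide, top at z 45 mm, covers the arm at own y below -16 mm
- lever_hinge (a point): Middle of the lever's hinge axis, which runs along own y: own x -40, y -80, z 60 mm. Steel cheeks and the detent post beside it (own x -76 to -32, y -95 to -41 mm) rise to z 76 mm

How it is judged:
On the way, in this order (a step that is already met when the one before it is completed fails the run):
1. the lever is pressed down and its detent is passed (value of joint lever above 0.47 rad), for 0.2 s.
2. the lock button is squeezed in with the arm still in (value of joint lock_button above 0.004 m and value of joint gauge_arm below 0.012 m), for 0.1 s.
At the end, for the whole second after the job is handed in: The lever is kept down by its detent (over 0.47 rad), the fingers hold the head with the lock button squeezed in (over 4 mm, grip over 4 N), the pointer is within 4 mm of the long mark along the arm and at rest, and the nozzle lies in its cradle within 12 mm of where it was (value of joint lever above 0.47 rad and value of joint lock_button above 0.004 m and contact force between the fingers and gauge_head above 4 N and y of pointer in the frame of mark between -0.004 and 0.004 m and velocity of joint gauge_arm between -0.005 and 0.005 m/s and distance of nozzle from where it was at the start of the episode below 0.012 m); the arm keeps its last pose, push and grip.
It fails at once if a bystander was moved by more than 20 mm (distance of any of nozzle_b, nozzle_c, washer, micrometer from where it was at the start of the episode above 0.02 m).
It fails at once if the nozzle left its cradle (distance of nozzle from where it was at the start of the episode above 0.03 m).
It also fails if it takes over 45 s, if anything falls off the work surface, if the arm or the gripper's body presses on something with over 40 N, if the wrist force passes 120 N, or if a joint passes its speed limit or range.

## Working session

There is one attempt and no reset: what is moved stays moved. The work goes in short steps, Python scripts to look and compute and a shell command to move; the robot and the scene stay as the last step left them, time stands still between calls to the robot, and variables do not carry over. Pictures are saved under pics/ and viewed, at most 10 in all, crops included, and the job is handed in when it is done.

```bash
mkdir -p pics
python3 - <<'E'
from rig import *
import cv2,numpy as np
o=get_obs();print(o['time'],o['position'],o['tool_rot'],o['grip_width'])
for c in('scene','top'):
    im=camera(c);cv2.imwrite(f'pics/{c}0.png',im[:,:,::-1]);k=get_calibration(c);print(c,k['vertical_fov'],k['cx'],k['cy'],np.round(k['T'],4).tolist())
    for t in('gauge_head','mark','lever_pad','button_face','pointer','fixture','nozzle'):
        for r in cut_out(c,t)[:3]:
            ys,xs=np.nonzero(r['region']);print(t,round(r['conf'],2),r['bbox'],xs.mean().round(1),ys.mean().round(1))
E
```

```text
0.0 [ 0.22521888 -0.58229378  0.24358229] [ 9.83043924e-01  1.83367206e-01 -2.75556558e-05 -1.05406472e-03] 0.08723350245130844
scene 57.312605343035216 322.4888407175117 237.93364105950496 [[-0.7408, 0.3605, -0.5667, 1.0269], [0.6712, 0.3661, -0.6445, 0.4976], [-0.0249, -0.8579, -0.5132, 0.484], [0.0, 0.0, 0.0, 1.0]]
gauge_head 0.85 [283.4, 236.0, 340.6, 296.8] 300.3 260.1
gauge_head 0.61 [280.4, 230.5, 321.4, 252.5] 301.8 239.0
gauge_head 0.39 [207.0, 210.5, 226.4, 253.3] 215.2 232.7
mark 0.74 [281.2, 296.1, 345.2, 323.2] 313.3 308.5
mark 0.15 [399.4, 330.7, 427.8, 360.7] 413.3 345.0
lever_pad 0.94 [270.6, 177.8, 311.8, 242.4] 289.7 204.2
button_face 0.79 [285.1, 244.5, 294.7, 271.8] 288.7 253.6
button_face 0.3 [206.3, 176.2, 410.3, 344.4] 312.7 277.3
pointer 0.67 [280.0, 233.5, 336.2, 301.2] 300.8 261.2
fixture 0.74 [207.7, 177.5, 413.5, 343.9] 313.2 277.3
nozzle 0.93 [207.5, 208.8, 226.8, 255.3] 215.0 233.0
nozzle 0.82 [426.9, 273.3, 453.3, 331.8] 442.5 302.0
nozzle 0.59 [278.7, 228.6, 320.3, 250.4] 300.9 238.9
top 53.276437786520276 322.15170951917213 242.66458377776877 [[0.0274, -0.9924, 0.1202, 0.5416], [-0.9994, -0.0249, 0.0223, 0.0148], [-0.0191, -0.1207, -0.9925, 0.9604], [0.0, 0.0, 0.0, 1.0]]
gauge_head 0.77 [334.4, 230.2, 358.6, 307.5] 347.5 257.5
mark 0.74 [284.3, 218.7, 341.9, 252.1] 310.9 235.7
lever_pad 0.93 [390.4, 253.4, 430.2, 323.7] 410.5 293.5
pointer 0.86 [331.9, 231.4, 359.8, 303.3] 346.7 255.3
fixture 0.77 [254.0, 203.3, 439.9, 338.4] 348.2 268.3
nozzle 0.67 [373.1, 278.0, 419.0, 305.3] 392.9 293.4
nozzle 0.64 [214.5, 292.0, 238.4, 309.4] 225.7 300.9
nozzle 0.55 [446.6, 222.9, 470.6, 240.2] 456.2 231.4
```

Run:
```python
import cv2
a=cv2.imread('pics/top0.png')[180:360,200:480];cv2.imwrite('pics/top0c.png',cv2.resize(a,(784,504),interpolation=cv2.INTER_CUBIC))
a=cv2.imread('pics/scene0.png')[160:370,180:460];cv2.imwrite('pics/scene0c.png',cv2.resize(a,(784,588),interpolation=cv2.INTER_CUBIC))
```

```text
(no output)
```

View pics/top0c.png

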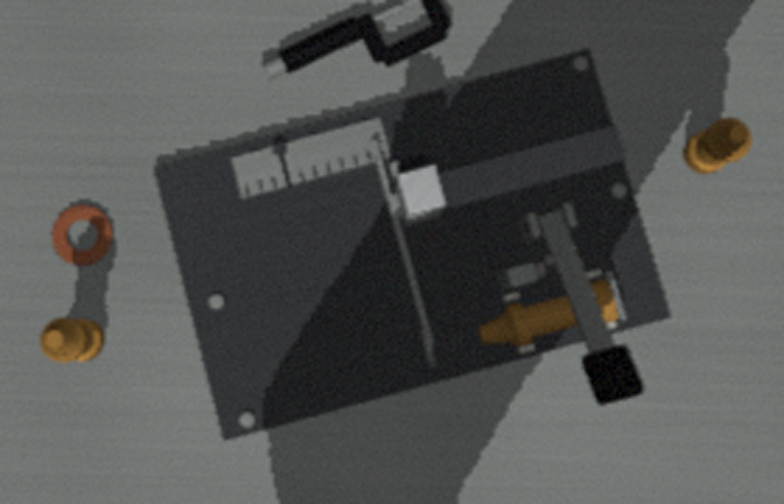

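View pics/scene0c.png

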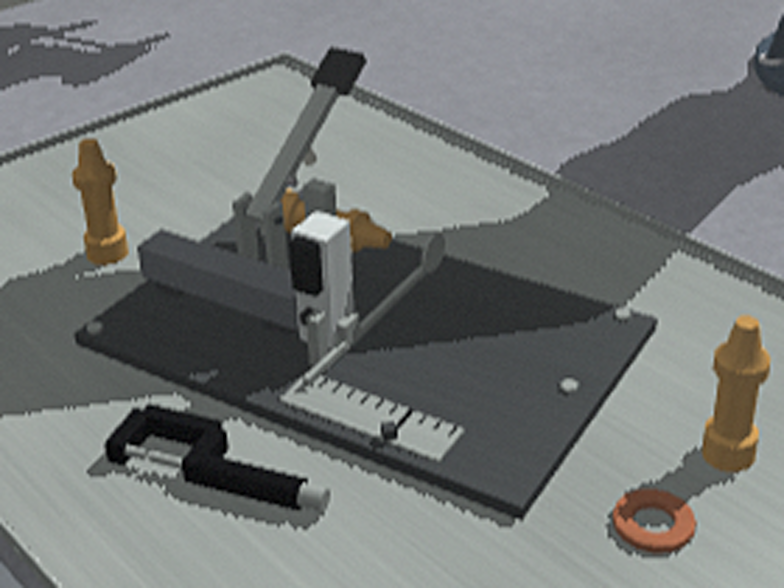

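The top view shows the plate corners at crop pixels (157,160), (590,50), (668,317) and (225,438). The head top is at (422,190), the mark's diamond at (280,143) and the pad at (611,373). The scene view agrees: corners (78,338), (520,514), (655,322), head top (322,225), mark line (390,425) to (408,410). I'll fit the fixture pose from these.

```bash
cat > h.py <<'E'
import numpy as np
from scipy.spatial.transform import Rotation as R
from rig import *
def proj(c,P):
    k=get_calibration(c);f=240/np.tan(np.radians(k['vertical_fov'])/2)
    p=np.linalg.inv(k['T'])@np.append(P,1);return np.array([k['cx']+f*p[0]/p[2],k['cy']+f*p[1]/p[2]])
def ray(c,uv,z):
    k=get_calibration(c);f=240/np.tan(np.radians(k['vertical_fov'])/2)
    d=k['T'][:3,:3]@np.array([(uv[0]-k['cx'])/f,(uv[1]-k['cy'])/f,1]);o=k['T'][:3,3];return o+d*(z-o[2])/d[2]
def w(f,p): # fixture->world
    c,s=np.cos(f[2]),np.sin(f[2]);return np.array([f[0]+c*p[0]-s*p[1],f[1]+s*p[0]+c*p[1],.003+p[2]])
def own(f,P):
    c,s=np.cos(f[2]),np.sin(f[2]);d=P[:2]-f[:2];return np.array([c*d[0]+s*d[1],-s*d[0]+c*d[1],P[2]-.003])
E
python3 - <<'E'
from h import *
from scipy.optimize import least_squares
T=lambda u,v:(200+u/2.8,180+v/2.8); S=lambda u,v:(180+u/2.8,160+v/2.8)
D=[('top',T(157,160),(.075,.175,.01)),('top',T(590,50),(.075,-.15,.01)),('top',T(668,317),(-.125,-.15,.01)),('top',T(225,438),(-.125,.175,.01)),
('scene',S(78,338),(.075,-.15,.01)),('scene',S(520,514),(.075,.175,.01)),('scene',S(655,322),(-.125,.175,.01)),
('top',T(422,190),(0,0,.096)),('scene',S(322,225),(0,0,.096))]
g=lambda x:np.concatenate([proj(c,w(x,p))-uv for c,uv,p in D])
c0=ray('top',D[0][1],.013);c1=ray('top',D[1][1],.013);d=c0-c1
r=least_squares(g,[*((c0+c1)/2)[:2],np.arctan2(-d[0],d[1])],loss='soft_l1');f=r.x
print('fix',f,np.round(r.fun.reshape(-1,2),1).tolist(),np.linalg.norm(d))
np.save('f.npy',f)
for c,a in(('top',T(280,143)),('top',T(284,162)),('scene',S(390,425)),('scene',S(408,410)),('top',T(376,140)),('scene',S(287,396))):print(c,own(f,ray(c,a,.016)))
o=get_obs();Rt=R.from_quat(o['tool_rot']);print(Rt.as_matrix().round(3))
for n,p in dict(padup=(-.141,-.08,.128),paddn=(-.162,-.08,.065),head=(0,0,.076)).items():print(n,w(f,p),np.linalg.norm(w(f,p)[:2]), proj('top',w(f,p)),proj('scene',w(f,p)))
for c in('top','scene'):
  for t in('lever_pad',):
    pass
print('fix axes yaw deg',np.degrees(f[2]), 'tool y yaw',np.degrees(np.arctan2(*Rt.as_matrix()[[1,0],1])))
E
```

```text
fix [ 0.63927089 -0.01610558  0.28327598] [[-2.1, 0.8], [-0.1, -0.8], [0.1, 0.5], [-2.2, -0.3], [-1.2, -3.5], [-0.6, -3.0], [0.8, -2.0], [-0.9, -0.9], [-0.7, -1.0]] 0.32036467626260756
top [0.06441043 0.08226659 0.013     ]
top [0.05044446 0.08289486 0.013     ]
scene [0.05651617 0.08268295 0.013     ]
scene [0.03984879 0.08476787 0.013     ]
top [0.04899709 0.01556486 0.013     ]
scene [0.06491213 0.01513326 0.013     ]
[[ 0.933  0.361  0.   ]
 [ 0.361 -0.933 -0.   ]
 [-0.     0.    -1.   ]]
padup [ 0.52625065 -0.13232704  0.131     ] 0.5426326506429304 [417.20116666 312.2680723 ] [300.73408923 183.32317529]
paddn [ 0.50608761 -0.13819659  0.068     ] 0.5246169696217537 [414.26001063 322.64148511] [307.86754216 207.48850271]
head [ 0.63927089 -0.01610558  0.079     ] 0.6394737325752644 [349.39904248 248.18646803] [294.9528511  249.28276772]
fix axes yaw deg 16.23051805582832 tool y yaw -68.8685561099613
```

```bash
python3 -m inch '[1,-0.7,0,0,0,-0.945, 1,-0.7,0,0,0,-0.945, 1,-0.7,0,0,0,-0.945, 1,-0.7,0,0,0,-0.945, 1,-0.7,0,0,0,-0.945, 1,-0.7,0,0,0,-0.945, 1,-0.7,0,0,0,-0.945, 1,-0.7,0,0,0,-0.945, 1,-0.7,0,0,0,-0.945, 1,-0.7,0,0,0,-0.945, 1,-0.7,0,0,0,-0.945, 1,-0.7,0,0,0,-0.945, 1,-0.7,0,0,0,-0.945]' 0 20
cat > st.py <<'E'
from h import *
f=np.load('f.npy');o=get_obs();M=R.from_quat(o['tool_rot']).as_matrix()
print(round(o['time'],2),'own tcp mm',(own(f,o['position'])*1e3).round(1),'yaw y err deg',np.degrees(np.arctan2(M[1,1],M[0,1])-f[2]).round(2),'F',o['ft_force'].round(1) if hasattr(o['ft_force'],'round') else o['ft_force'],'grip',o['grip_width'],o['grip_force'])
E
python3 st.py
```

```text
time: 1.88
position: [0.2798, -0.5019, 0.2446]
tool_rot: [0.6, 0.8, -0.0, 0.0]
ft_force: [0.3, -0.3, -0.0]
grip_width: 0.0082
grip_force: 0.0
1.88 own tcp mm [-480.9 -366.   241.6] yaw y err deg 0.05 F [ 0.3 -0.3 -0. ] grip 0.00823595740540262 0.0
```

```bash
python3 -m inch '[0.85,1,0,0,0,0, 0.85,1,0,0,0,0, 0.85,1,0,0,0,0]' >/dev/null
python3 -m inch '[0.85,1,0,0,0,0, 0.85,1,0,0,0,0, 0.85,1,0,0,0,0]' >/dev/null
python3 -m inch '[0.85,1,0,0,0,0, 0.85,1,0,0,0,0, 0.85,1,0,0,0,0]' >/dev/null
python3 -m inch '[0.85,1,0.4,0,0,0, 0.85,1,0.4,0,0,0, 0.85,1,0.4,0,0,0, 0.85,1,0.4,0,0,0]' >/dev/null
python3 -m inch '[0.17,0.25,0.3,0,0,0, 0.17,0.25,0.3,0,0,0, 0.17,0.25,0.3,0,0,0, 0.17,0.25,0.3,0,0,0]'
python3 st.py
python3 - <<'E'
from rig import *
import cv2,numpy as np
a=camera('top')[180:360,320:480,::-1];b=camera('scene')[130:310,200:360,::-1]
cv2.imwrite('pics/p1.png',cv2.resize(np.hstack([a,b]),(800,450),interpolation=cv2.INTER_CUBIC))
E
```

```text
time: 3.3
position: [0.5265, -0.1336, 0.1889]
tool_rot: [0.601, 0.799, -0.0, 0.0]
ft_force: [-0.9, -0.0, -1.0]
grip_width: 0.0003
grip_force: 0.0
3.3 own tcp mm [-141.1  -81.3  185.9] yaw y err deg -0.12 F [-0.9 -0.  -1. ] grip 0.0003112850208741516 0.0
```

View pics/p1.png

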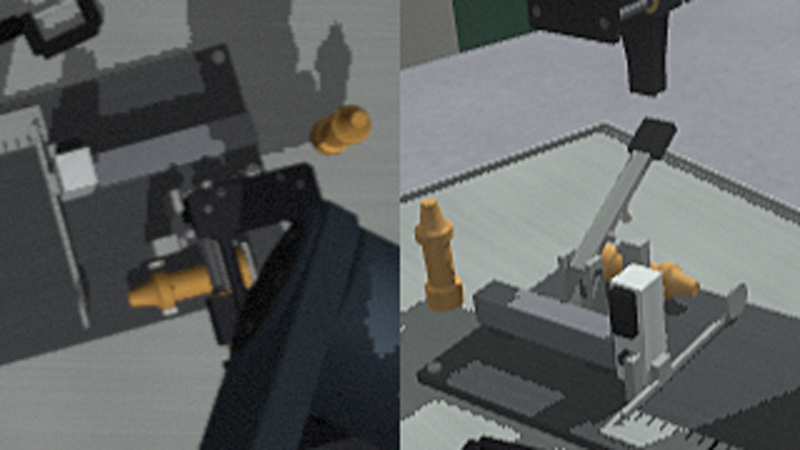

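Picture: the closed fingertips (scene crop 647,93) stand over the pad (655,137), about 36 mm above it. I'll press down along the pad's arc.

```bash
python3 -m inch '[0,0,0.2,0,0,0, 0,0,0.4,0,0,0, 0,0,0.4,0,0,0]' | sed -n 2,4p
python3 -m inch '[0,-0.06,0.12,0,0,0, 0,-0.11,0.24,0,0,0, 0,-0.16,0.36,0,0,0, 0,-0.2,0.48,0,0,0, 0,-0.23,0.58,0,0,0, 0,-0.25,0.68,0,0,0, 0,-0.26,0.78,0,0,0, 0,-0.26,0.84,0,0,0, 0,-0.26,0.87,0,0,0, 0,-0.26,0.87,0,0,0, 0,-0.26,0.87,0,0,0]'
python3 st.py
```

```text
position: [0.5253, -0.1334, 0.1553]
tool_rot: [0.601, 0.799, -0.0, -0.001]
ft_force: [0.5, -0.2, -0.1]
time: 4.57
position: [0.5063, -0.139, 0.0886]
tool_rot: [0.6, 0.8, -0.001, -0.0]
ft_force: [-3.9, -0.8, 15.9]
grip_width: 0.0002
grip_force: 8.1
4.57 own tcp mm [-162.   -80.8   85.6] yaw y err deg -0.01 F [-3.9 -0.8 15.9] grip 0.00018662959945543804 8.120062407106161
```

```bash
python3 -m inch '[0,0,0.02,0,0,0, 0,0,0.02,0,0,0, 0,0,0.02,0,0,0]' | grep ft
python3 -m inch '[0,0,-0.3,0,0,0, 0,0,-0.7,0,0,0, 0,0,-1,0,0,0, 0,0,-1,0,0,0]' 
python3 -m inch '[0,0,-0.4,0,0,0, 0,0,-0.4,0,0,0, 0,0,-0.4,0,0,0]' 87 | grep pos
python3 st.py
python3 - <<'E'
from rig import *
from h import *
import cv2,numpy as np
f=np.load('f.npy')
A=camera('top').copy();B=camera('scene').copy()
for c,im in(('top',A),('scene',B)):
    for r in cut_out(c,'lever_pad')[:1]:
        ys,xs=np.nonzero(r['region']);print(c,'pad',r['conf'],xs.mean(),ys.mean(),proj(c,w(f,(-.162,-.08,.065))))
    for p in [(0,0,.096),(.014,.013,.096),(-.014,.013,.096),(.014,-.013,.096),(.022,0,.076),(.05,.018,.017)]:
        u=proj(c,w(f,p));im[int(round(u[1])),int(round(u[0]))]=(255,0,0)
a=A[190:290,290:390,::-1];b=B[190:290,260:360,::-1]
cv2.imwrite('pics/p2.png',cv2.resize(np.hstack([a,b]),(800,400),interpolation=cv2.INTER_NEAREST))
E
```

```text
ft_force: [-5.0, -1.8, 22.7]
time: 5.15
position: [0.5095, -0.1398, 0.1696]
tool_rot: [0.6, 0.8, 0.001, 0.005]
ft_force: [0.0, 0.4, 0.1]
grip_width: 0.0004
grip_force: 0.0
position: [0.5075, -0.1389, 0.1981]
5.4 own tcp mm [-160.9  -81.1  195.1] yaw y err deg -0.04 F [0.1 1.1 0.1] grip 0.01293941408433889 0.0
top pad 0.82 399.89204545454544 274.4943181818182 [414.26001063 322.64148511]
scene pad 0.82 293.4776422764228 217.96544715447155 [307.86754216 207.48850271]
```

View pics/p2.png

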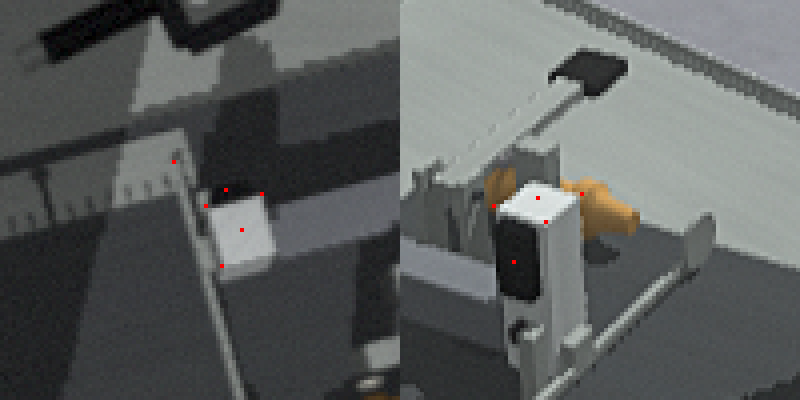

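The lever is down: the pad is level at scene (307,208), as predicted. The predicted head corners overlay within about 1 px. Now moving over the head.

```bash
python3 -m inch '[0.5,1,0,0,0,0, 0.5,1,0,0,0,0, 0.5,1,0,0,0,0]' 87 >/dev/null
python3 -m inch '[0.5,1,0,0,0,0, 0.5,1,0,0,0,0, 0.5,1,0.4,0,0,0, 0.5,1,0.4,0,0,0, 0.5,1,0.4,0,0,0]' | grep grip
python3 st.py
python3 - <<'E'
from rig import *
import cv2,numpy as np
a=camera('top')[180:300,260:420,::-1];b=camera('scene')[170:290,230:390,::-1]
cv2.imwrite('pics/p3.png',cv2.resize(np.vstack([a,b]),(400,600),interpolation=cv2.INTER_CUBIC))
E
```

```text
grip_width: 0.0812
grip_force: 0.0
6.27 own tcp mm [ -3.4   0.7 159.2] yaw y err deg 0.04 F [-0.9 -0.5  0.3] grip 0.08120158105739414 0.0
```

View pics/p3.png

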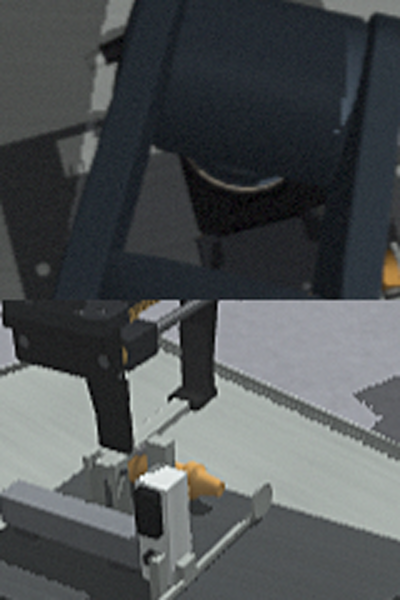

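The open fingers straddle the head in the scene view. I'll go down and squeeze.

```bash
python3 -m inch '[0,0.05,0.3,0,0,0, 0,0.05,0.6,0,0,0, 0,0.05,0.9,0,0,0, 0,0.05,1,0,0,0, 0,0.05,1,0,0,0, 0,0.05,1,0,0,0]' 87 >/dev/null; python3 st.py
python3 -m inch '[0,0,0,0,0,0, 0,0,0,0,0,0, 0,0,0,0,0,0, 0,0,0,0,0,0, 0,0,0,0,0,0, 0,0,0,0,0,0, 0,0,0,0,0,0, 0,0,0,0,0,0, 0,0,0,0,0,0, 0,0,0,0,0,0, 0,0,0,0,0,0, 0,0,0,0,0,0]' 20 30 
python3 st.py
```

```text
6.87 own tcp mm [ 2.6 -1.6 83.3] yaw y err deg -0.11 F [ 0.2 -0.3 -0. ] grip 0.08716613642003289 0.0
time: 7.87
position: [0.6412, -0.0163, 0.0853]
tool_rot: [0.6, 0.8, -0.001, -0.001]
ft_force: [-2.3, -0.5, 2.0]
grip_width: 0.0298
grip_force: 30.0
7.87 own tcp mm [ 1.8 -0.7 82.3] yaw y err deg -0.02 F [-2.3 -0.5  2. ] grip 0.029799322031649936 29.986108740394265
```

The opening is 29.8 mm, so the button is fully in. Drawing out about 56 mm, then a look.

```bash
python3 -m inch '[0.1,0,0,0,0,0, 0.2,0,0,0,0,0, 0.3,0,0,0,0,0, 0.4,0,0,0,0,0, 0.5,0,0,0,0,0, 0.6,0,0,0,0,0, 0.7,0,0,0,0,0, 0.7,0,0,0,0,0, 0.7,0,0,0,0,0]' | grep -E 'force|width'
python3 st.py
python3 - <<'E'
from rig import *
import cv2,numpy as np
np.save('s.npy',camera('scene'))
b=np.load('s.npy')[235:345,240:390,::-1]
cv2.imwrite('pics/p4.png',cv2.resize(b,(750,550),interpolation=cv2.INTER_CUBIC))
E
```

```text
ft_force: [-4.2, -4.1, 1.8]
grip_width: 0.0298
grip_force: 30.0
8.62 own tcp mm [ 1.2 56.2 82.3] yaw y err deg 0.03 F [-4.2 -4.1  1.8] grip 0.029822593090172187 29.991232114157356
```

View pics/p4.png

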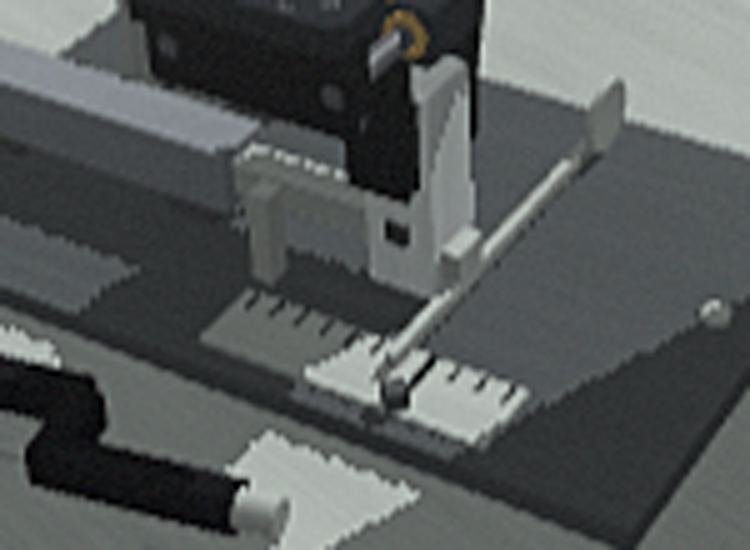

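Scene crop: the pointer tip is near (383,370). The long mark's line runs (434,360) to (412,382), about 10 mm ahead. Measuring the gap.

Run:
```python
from h import *
f=np.load('f.npy');q=lambda u,v,z:own(f,ray('scene',(240+u/5,235+v/5),z+.003))*1e3
print('tip pred px',(proj('scene',w(f,(.05,.0182+.0565,.017)))-[240,235])*5)
print('bar',[q(u,v,.02).round(1) for u,v in((383,365),(410,330),(440,300),(550,180))])
print('mark',[q(u,v,.012).round(1) for u,v in((434,358),(424,368),(412,382))])
print('ticks', [q(u,v,.012).round(1) for u,v in((253,293),(278,302),(304,312),(330,322),(458,370),(485,378),(515,388))])
```

```text
tip pred px [385.91801704 355.12642788]
bar [array([57.7, 78.5, 20. ]), array([38.2, 76.8, 20. ]), array([19.7, 77.2, 20. ]), array([-59.8,  76. ,  20. ])]
mark [array([38.3, 85.9, 12. ]), array([44.3, 85.7, 12. ]), array([52.2, 85.9, 12. ])]
ticks [array([39.8, 14. , 12. ]), array([39.6, 24.3, 12. ]), array([39.7, 35.1, 12. ]), array([39.7, 45.7, 12. ]), array([39.6, 95.9, 12. ]), array([ 38.6, 105.5,  12. ]), array([ 38.1, 116.4,  12. ])]
```

```bash
python3 -m inch '[0.05,0,0,0,0,0, 0.1,0,0,0,0,0, 0.11,0,0,0,0,0, 0.11,0,0,0,0,0, 0.11,0,0,0,0,0]' | grep -E 'force|width'
python3 st.py
python3 - <<'E'
from rig import *
import cv2,numpy as np
b=camera('scene')[285:335,285:360,::-1];a=camera('top')[200:250,270:345,::-1]
cv2.imwrite('pics/p5.png',cv2.resize(np.vstack([b,a]),(450,600),interpolation=cv2.INTER_CUBIC))
E
```

```text
ft_force: [-5.0, -3.1, 2.4]
grip_width: 0.0297
grip_force: 30.0
9.08 own tcp mm [ 1.1 64.2 82.2] yaw y err deg -0.02 F [-5.  -3.1  2.4] grip 0.029714168874723224 29.99480169840581
```

View pics/p5.png

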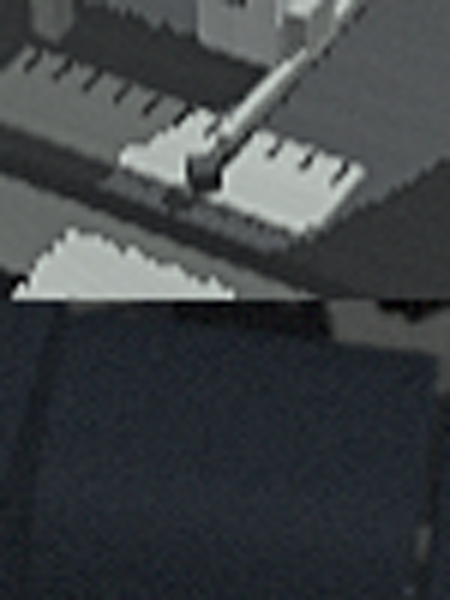

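The bar now nearly covers the line at crop (230,150). The parallax needs care, so I'll rectify the picture at the bar height and at the scale height.

Run:
```python
from h import *
import cv2
f=np.load('f.npy');im=camera('scene');old=np.load('s.npy')
def rect(im,z):
    P=[(-.01,.05),(.07,.05),(.07,.12),(-.01,.12)]
    src=np.float32([proj('scene',w(f,(*p,z))) for p in P]);k=5000
    dst=np.float32([((y-.05)*k,(x+.01)*k) for x,y in P])
    r=cv2.warpPerspective(im,cv2.getPerspectiveTransform(src,dst),(350,400),flags=cv2.INTER_CUBIC)
    for mm in range(50,120,10):cv2.line(r,((mm-50)*5,0),((mm-50)*5,8),(255,0,0),1)
    return r
a=np.vstack([rect(old,.012)[120:380],rect(old,.018)[120:380]]);b=np.vstack([rect(im,.012)[120:380],rect(im,.018)[120:380]])
cv2.imwrite('pics/p6.png',np.hstack([a,b])[:,:,::-1])
```

```text
(no output)
```

View pics/p6.png

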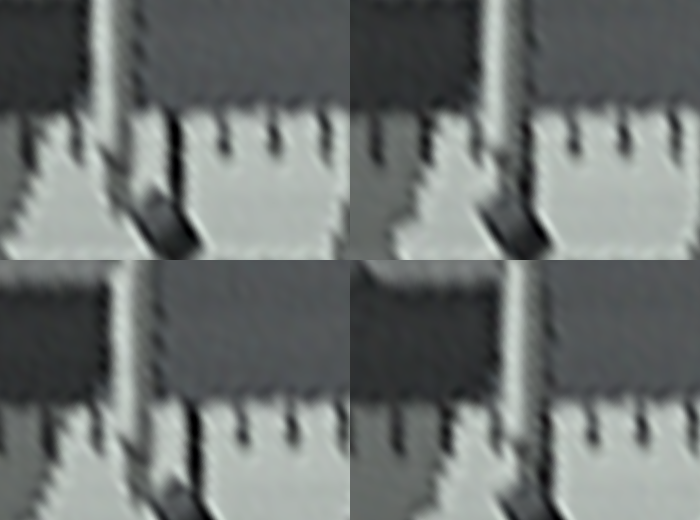

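Right column: the mark is at own y ≈ 85.2 mm. The bar's top face and side edge both give a centre of ≈ 84.7 mm. I'll nudge 0.6 mm and let it settle.

```bash
python3 -m inch '[0.008,0,0,0,0,0, 0.008,0,0,0,0,0, 0.008,0,0,0,0,0, 0.008,0,0,0,0,0, 0.008,0,0,0,0,0, 0.008,0,0,0,0,0]' | grep -E 'force|width'
python3 st.py
python3 - <<'E'
from h import *
f=np.load('f.npy');camera('scene')
r=cut_out('scene','lever_pad')[0];ys,xs=np.nonzero(r['region']);print(r['conf'],r['bbox'],xs.mean(),ys.mean(),proj('scene',w(f,(-.162,-.08,.065))))
print(get_obs()['joint_velocities'])
print(hand_in())
E
```

```text
ft_force: [-4.8, -4.7, 2.8]
grip_width: 0.0297
grip_force: 30.0
9.73 own tcp mm [ 1.1 64.6 82.2] yaw y err deg -0.01 F [-4.8 -4.7  2.8] grip 0.029728616425054945 29.997726316023545
0.41 [293.9, 201.9, 310.2, 219.6] 300.3411764705882 208.83529411764707 [307.86754216 207.48850271]
[-0.00191103  0.000645   -0.00109275 -0.00051301  0.00169216  0.0008263 ]
the job is handed in; nothing more can be done
None
```

I handed the job in at about 10 s with the lever clicked down, the button held fully in at 30 N and the pointer measured within about 1 mm of the long mark; no verdict came back, and I took no last close look at the nozzle or the loose parts.

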